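# Load a canister into a spring-contact welding fixture

### The arm

A 6-joint arm with a two-finger parallel gripper is mounted at the origin on the work surface. World frame = base frame: x ahead of the robot, y to its left, z up, the work surface at z = 0. Lengths are in mm, angles in rad, forces in N, time in s.
With the tool pointing down it reaches from about 325 to 775 mm from the base axis. Payload 5.5 kg.
Tool frame: the origin (TCP) lies midway between the tips of the shut fingers; the grasp point (between the pads) lies 19 mm behind it (env.grasp_offset is the distance from the TCP to the grasp point, in mm); z points along the fingers, y is the line along which they close (so a half turn about z gives the same grasp; the last joint's range is limited). The gripper opens to 88 mm and grips with 3 to 60 N. Pads are 20 mm wide; open, the fingers measure 115 mm over their backs; the gripper's body (75 mm by 178 mm) begins 61 mm behind the grasp point.
Start: joints at [1.155, 0.091, 1.231, -0, 1.82, -0.057], TCP at [210.696, 561.804, 222.631] pointing down, gripper open.
Joint ranges: [-2.87, 2.87], [-0.86, 2.18], [0.17, 2.46], [-1.51, 4.65], [0.06, 2.69], [-2.65, 2.65]. Speed limits (rad/s): [2.57, 2.57, 3.01, 3.14, 3.14, 3.14].

### API

Orientations are given as a unit quaternion [x, y, z, w].
In Python, from station import telemetry, cams, env gives the robot as it stands.
- The arm moves only by the tool carry_out, never from a script. Its arguments are lists of equal length, an entry for each row: "slide": the shift along the world's x, y, z in cm, a list of three; "turn": the turn, a rotation vector about the world's x, y, z in rad, a list of three. A call has 1 to 20 rows; each row is the pose to reach, as a shift and turn from the pose commanded when the call began; what a row does not reach only later rows make up. A row lasts 1/10 s, in which the tool goes at most 50 mm and 8.59 degrees, less where a joint would pass 70% of its speed; a pose out of reach is approached as far as the arm can. A call with a gripper value outside its range is refused whole. "fingers" is the opening, from -1 (shut) to 1 (fully open), set as the call begins (left out, the last holds). The fingers move at their own pace and stop on an object; "force" is the grip in N (left out, the last holds). Time passes only in rows, so rows that repeat a pose let the fingers close. It gives the time, the measured TCP pose, the force, the opening and the grip force at its end, in the units of the state.
- telemetry.sense(): the state, without advancing time (a new reading comes with each control period).
- cams.camera(name): name is "side" or "top" or "wrist"; returns the picture (384x512x3 uint8, red, green, blue); there is no depth.
- cams.calibration(name): a dict with "fx", "fy", "cx", "cy" (pixels), "R" (3x3) and "t" (3): a world point X has camera coordinates R X + t. Camera axes: x right, y down, z forward; pixel columns grow to the right and rows downward; lengths in mm; the calibration is good to about 2 mm. A picture is of the moment at which its call begins: read the wrist's pose just before it. calibration takes no time and is no camera call; for the wrist camera it gives the pose at the moment of the call.
- env.sign_off(): hands the job in; it is judged then, once.
The state is a dict: "t": time; "qpos": joint angles; "joint_vel": joint speeds; "tau": joint torques, N m; "tool_pos": TCP position; "tool_rot": TCP orientation; "ft_force": force on the tool from outside, world axes, zero at the start; "wrist_torque": the same for the moment, N m; "width": opening from 0.0 (shut) to 1.0 (fully open); "grip_force": force on a finger pad.
Only numpy, scipy, OpenCV 4.12 (cv2) and the standard library are available. Lean on these libraries where they do the work, as an engineer would, in place of code of your own. Each camera call takes 0.05 s, during which the arm holds its last target. There are 200 camera calls.

### The job

Load the stainless canister with the brass boss into the blue-based welding fixture: press the boss into the red-roofed hood against the copper spring contact, then, keeping the spring compressed, tip the other end down behind the steel end stop until the canister lies level and fully home in its V, held by the spring, and let go. Push gently: touch and compress the spring without driving it to the end of its travel or forcing the canister against the fixture, and leave the other things on the bench where they are.

Things in the scene. Friction and masses are not known exactly. Their poses are not given: they have to be found in the camera images.
- canister: Stainless cylinder, 32 mm diameter, 120 mm long, with a brass boss (16 mm diameter, 22 mm long) on one end; 0.17 to 0.35 kg. Origin on the axis at the middle of the steel body; x runs along it towards the boss (may be rolled about x). Starts lying level, axis 46 mm above the bench, in the V yokes of stand_a; free to grasp between them.
- boss_tip (a point): Centre of the flat end of the brass boss, 82 mm from the canister's origin along +x.
- tail (a point): Centre of the flat plain end of the canister, 60 mm from the canister's origin along -x.
- fixture: Fixed welding fixture, blue base plate 250 x 90 x 10 mm. Origin on the bench, x along the loading axis towards the spring contact, z up. Its cradle carries stop, V and hood as one rigid set, clamped up to 13 mm either way along x: this offset c is NOT in any measured pose (the marks below assume c = 0), so find it by touch. Over 20 N between canister and fixture while tipping marks it.
- home_axis (a point): Point of the fixture, 46 mm above its origin, at the height of the loaded canister's axis (canister level, along the fixture's x, y = 0). If c = 0 the loaded canister's origin lies here; else c farther along x. It does not move with the cradle.
- stop_mark (a point): Where the end stop's inner face and top edge are if c = 0: x = -60 mm, z = 56 mm in the fixture. Steel wall 12 mm thick, 54 mm wide; the loaded tail bears on its inner face. Beside it the V that carries the 32 mm body, x = -55 to -38 mm (+ c), 54 mm wide, top z about 42 mm. Clear from there to the hood.
- hood_mark (a point): Centre of the hood's opening if c = 0: x = 70 mm, z = 46 mm in the fixture. Grey block with red roof, 46 mm long, 46 mm wide, top z = 68 mm, open only towards -x: opening 22 mm wide, flat floor z = 38 mm (the boss lies on it when home), roof underside z = 61 mm. The boss must enter along x; it may be tilted up to about 17 degrees, tail up.
- contact_mark (a point): Centre of the free copper contact's face in the hood if c = 0: x = 74 mm. It yields along +x: about 3 N to start, 0.6 N more per mm, hard stop after 12 mm (10 N just before). Loaded, it is pressed 8 mm (about 8 N); the tail's lower edge needs about 1 mm more to pass the stop while tipping, and the spring then pushes the canister back on to the stop.
- stand_a: Red-based stand holding the canister, 130 x 60 mm, fixed, origin on the bench, x along the V. Two dark V yokes, 10 mm wide, centred 45 mm either side of its origin, 54 mm across, top z about 42 mm; 80 mm free between them.
- stand_b: A second, identical stand, holding the painted tube.
- painted_tube: Green tube with a white band, 32 mm diameter, 120 mm long, no boss, lying in the other stand: leave it. Origin at its centre, x along it.
- ball_valve: Steel and brass ball valve with yellow lever, about 100 mm long. Bystander.
- vblock: Dark steel V-block, 70 x 70 x 52 mm. Bystander.
- magnet: Red square welding magnet, 75 x 75 x 20 mm. Bystander.
- hammer: Hammer. Bystander.
- wrench: Wrench. Bystander.
- brush: Brush. Bystander.
- paste_jar: Jar with red cap, 64 mm diameter, 70 mm high. Bystander.
Mind the look-alikes: they are no part of the job. Leave any pink look-alike of the stand_a alone. Leave any purple look-alike of the canister alone.

How it is judged:
By the outcome, as a careful person would: the job done as asked, in the order asked, and still so for the second after the job is handed in, with the robot touching nothing.
It also fails if it takes over 67 s, if anything falls off the work surface, if the arm or the gripper's body presses on something with over 40 N, if the wrist force passes 120 N, or if a joint passes its speed limit or range.

## Working session

There is one attempt and no reset: what is moved stays moved. The work goes in short steps, Python scripts to look and compute and a tool call to move; the robot and the scene stay as the last step left them, time stands still between calls to the robot, and variables do not carry over. Pictures are saved under pics/ and viewed, at most 10 in all, crops included, and the job is handed in when it is done.

Besides the shell and the picture viewer there is one more tool, called after ">>>" in YAML: its name, and indented under it one key for each argument. carry_out: Moves the arm, as the interface text tells. Its arguments: {"type":"object","properties":{"slide":{"type":"array","items":{"type":"array","items":{"type":"number"}}},"turn":{"type":"array","items":{"type":"array","items":{"type":"number"}}},"fingers":{"type":"number"},"force":{"type":"number"}},"required":["slide","turn"]}

```bash
mkdir -p pics; cat > h.py <<'E'
import numpy as np, cv2
from station import telemetry, cams, env
def shot(n,f):
    c=cams.calibration(n); im=cams.camera(n); cv2.imwrite(f'pics/{f}.png',im[:,:,::-1]); np.save(f'pics/{f}.npy',im); return im,c
def ray(c,u,v):
    R=np.array(c['R']);t=np.array(c['t']); o=-R.T@t
    d=R.T@np.array([(u-c['cx'])/c['fx'],(v-c['cy'])/c['fy'],1]); return o,d
def onz(c,u,v,z):
    o,d=ray(c,u,v); return o+d*(z-o[2])/d[2]
def proj(c,X):
    p=np.array(c['R'])@np.array(X)+np.array(c['t']); return np.array([c['fx']*p[0]/p[2]+c['cx'],c['fy']*p[1]/p[2]+c['cy']])
E
python3 - <<'E'
from h import *
a,c=shot('top','top0'); b,d=shot('side','side0')
for k in(c,d): print({q:np.round(v,3).tolist() for q,v in k.items()}, np.round(ray(k,256,192)[0]))
s=telemetry.sense(); print(s)
cv2.imwrite('pics/both.png',np.vstack([cv2.resize(a,(400,300)),cv2.resize(b,(400,300))])[:,:,::-1])
cv2.imwrite('pics/top_big.png',cv2.resize(a,(800,600),interpolation=cv2.INTER_CUBIC)[:,:,::-1])
cv2.imwrite('pics/side_big.png',cv2.resize(b,(800,600),interpolation=cv2.INTER_CUBIC)[:,:,::-1])
E
```

```text
{'fx': 482.348, 'fy': 482.348, 'cx': 252.909, 'cy': 191.812, 'R': [[-0.017, -1.0, -0.005], [-0.997, 0.017, -0.08], [0.081, 0.003, -0.997]], 't': [-7.674, 509.764, 1505.437]} [ 387.  -21. 1542.]
{'fx': 399.819, 'fy': 399.819, 'cx': 263.348, 'cy': 188.789, 'R': [[0.929, -0.37, -0.009], [-0.261, -0.638, -0.724], [0.262, 0.675, -0.689]], 't': [-471.025, 178.4, 968.422]} [ 230. -714.  793.]
{'t': 0.1, 'qpos': array([ 1.15525933e+00,  9.18137530e-02,  1.23176833e+00,  3.37326820e-05,
        1.81982874e+00, -5.66905094e-02]), 'joint_vel': array([-0.00062233, -0.00039182, -0.00367936, -0.00101298, -0.00054959,
        0.00124566]), 'tau': array([ 2.58550564e-03, -4.47857845e+01, -4.07569814e+01,  7.01503060e-02,
        2.84387358e-02, -1.50735555e-04]), 'tool_pos': array([210.59068932, 561.53401162, 221.60028088]), 'tool_rot': array([ 1.78457958e-01,  9.83947118e-01, -8.80038625e-04, -2.28555107e-04]), 'ft_force': array([-0.64366207,  0.42007214, -0.40977636]), 'wrist_torque': array([ 0.00716418, -0.03240614, -0.02280393]), 'grip_force': 0.0, 'width': 0.999255816018612}
```

View pics/top_big.png

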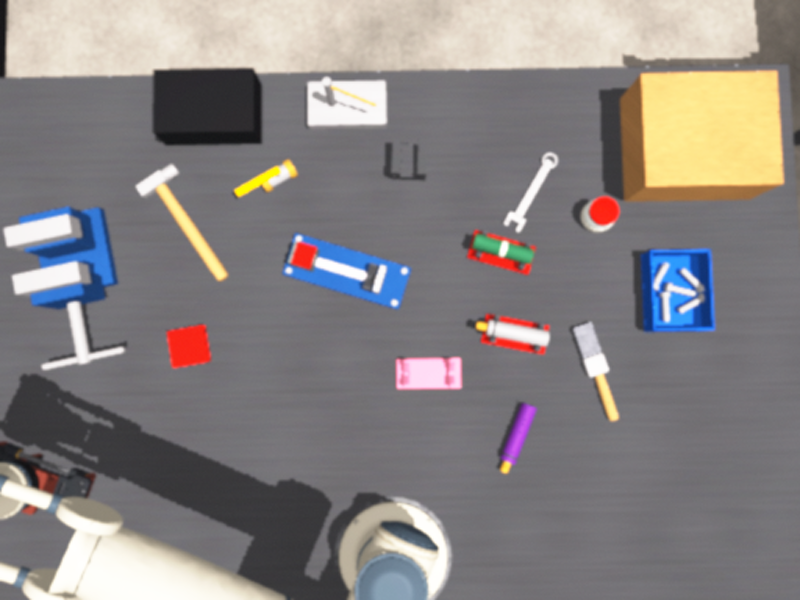

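View pics/side_big.png

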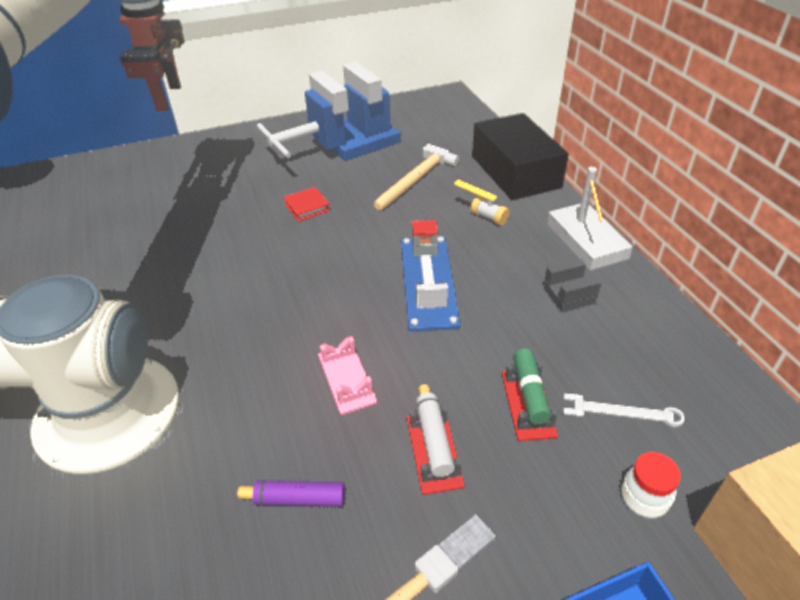

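The top view shows the fixture at about (345,270) with its red hood at (303,255) and the stop at (375,278). The canister is at (515,334) with its boss to the left at (480,326). The side view agrees, with the boss end nearer the fixture. The pink stand and purple cylinder are decoys.

```bash
python3 - <<'E'
from h import *
c=cams.calibration('top'); im=np.load('pics/top0.npy'); hsv=cv2.cvtColor(im,cv2.COLOR_RGB2HSV)
s=512/800
def win(m,x0,y0,x1,y1):
    w=np.zeros_like(m); w[int(y0*s):int(y1*s),int(x0*s):int(x1*s)]=255; return m&w
def rect(m,z,name):
    n,l,st,ce=cv2.connectedComponentsWithStats(m); i=1+np.argmax(st[1:,4])
    pts=cv2.findContours((l==i).astype(np.uint8),cv2.RETR_EXTERNAL,cv2.CHAIN_APPROX_NONE)[0][0].reshape(-1,2)
    W=np.array([onz(c,u,v,z)[:2] for u,v in pts]).astype(np.float32)
    r=cv2.minAreaRect(W); B=cv2.boxPoints(r); e=B[1]-B[0],B[2]-B[1]; L=max(e,key=np.linalg.norm)
    a=np.degrees(np.arctan2(L[1],L[0])); print(name,np.round(r[0],1),np.round(r[1],1),'ang',round(a%180,2),st[i,4])
inr=lambda lo,hi: cv2.inRange(hsv,np.array(lo),np.array(hi))
blue=inr((100,120,60),(125,255,255)); red=inr((0,150,80),(8,255,255))|inr((172,150,80),(180,255,255))
rect(win(blue,275,225,420,315),10,'plate'); rect(win(red,275,225,330,290),68,'roof')
can=win(inr((0,0,120),(180,60,255)),470,305,560,360); rect(can,56,'canister')
rect(win(inr((15,100,100),(32,255,255)),465,310,495,345),50,'boss')
rs=win(red,470,305,560,360); n,l,st,ce=cv2.connectedComponentsWithStats(rs)
rect(cv2.morphologyEx(rs|can,cv2.MORPH_CLOSE,np.ones((5,5))),8,'stand')
E
```

```text
plate [572.1  83.3] [249.7  90.9] ang 72.2 1327
roof [596.7 163.2] [39.2 45. ] ang 160.48 184
canister [ 432.2 -267.7] [145.1  66.4] ang 77.67 450
boss [ 454.1 -184.3] [21.7 18.6] ang 89.03 49
stand [ 442.3 -255.4] [180.7 108. ] ang 89.03 1197
```

```bash
python3 - <<'E'
from h import *
from scipy.spatial.transform import Rotation as Ro
s=telemetry.sense(); c=cams.calibration('wrist'); o,d=ray(c,256,192)
R=Ro.from_quat(s['tool_rot']).as_matrix(); R0=np.array(c['R'])
print('cam in tool',np.round(R.T@(o-s['tool_pos']),1),'axes in tool\n',np.round(R.T@R0.T,3),c['fx'],c['cx'],c['cy'])
E
```

```text
cam in tool [  74.8    0.3 -160.4] axes in tool
 [[ 0.    -0.962 -0.274]
 [ 1.    -0.     0.001]
 [-0.001 -0.274  0.962]] 286.6803855808728 256.9008447724618 189.26506741010593
```

>>> carry_out:
  slide:
    - [18, -24, -1]
    - [36, -48, -3]
    - [36, -48, -3]
    - [36, -48, -3]
    - [36, -48, -3]
    - [36, -48, -3]
    - [36, -48, -3]
    - [36, -48, -3]
    - [36, -48, -3]
    - [36, -48, -3]
    - [36, -48, -3]
    - [36, -48, -3]
    - [36, -48, -3]
    - [36, -48, -3]
    - [36, -48, -3]
    - [36, -48, -3]
    - [36, -48, -3]
  turn:
    - [0, 0, -0.3]
    - [0, 0, -1.524]
    - [0, 0, -1.524]
    - [0, 0, -1.524]
    - [0, 0, -1.524]
    - [0, 0, -1.524]
    - [0, 0, -1.524]
    - [0, 0, -1.524]
    - [0, 0, -1.524]
    - [0, 0, -1.524]
    - [0, 0, -1.524]
    - [0, 0, -1.524]
    - [0, 0, -1.524]
    - [0, 0, -1.524]
    - [0, 0, -1.524]
    - [0, 0, -1.524]
    - [0, 0, -1.524]

```text
t: 1.8
tool_pos: [570.2, 83.1, 193.1]
tool_rot: [0.808, 0.589, 0.0, 0.0]
ft_force: [0.4, 0.4, -0.3]
width: 1.0
grip_force: 0.0
```

```bash
python3 - <<'E'
from h import *
s=telemetry.sense(); print(s['t'],s['tool_pos'],s['tool_rot'],s['ft_force'])
im,c=shot('wrist','w1'); 
import pickle; pickle.dump(c,open('pics/w1.pkl','wb'))
cv2.imwrite('pics/w1b.png',cv2.resize(im,(800,600),interpolation=cv2.INTER_CUBIC)[:,:,::-1])
E
```

```text
1.8 [570.24032915  83.11352857 193.13016266] [8.07779816e-01 5.89484194e-01 3.69401099e-04 1.31388517e-04] [ 0.447899    0.4315258  -0.32474459]
```

View pics/w1b.png

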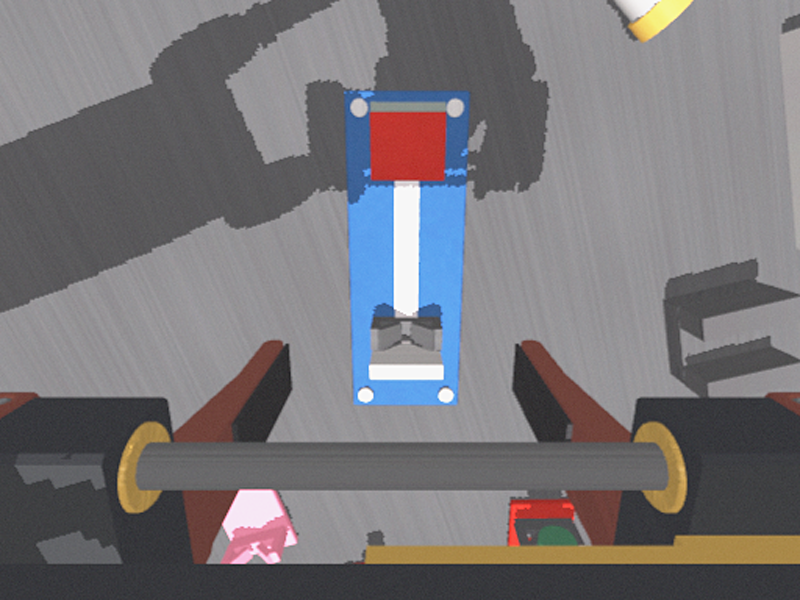

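The wrist view shows the fixture squarely: plate x 345–470, y 92–405, red roof x 370–446, y 111–181, and the bright stop top at x 369–443, y 364–380.

```bash
cat >> h.py <<'E'
def mask(im,lo,hi,win=None):
    m=cv2.inRange(cv2.cvtColor(im,cv2.COLOR_RGB2HSV),np.array(lo),np.array(hi))
    if win is not None:
        s=.64; w=np.zeros_like(m); x0,y0,x1,y1=[int(k*s) for k in win]; w[y0:y1,x0:x1]=255; m&=w
    return m
def rect(m,c,z,name):
    m=cv2.resize(m,None,fx=4,fy=4,interpolation=cv2.INTER_NEAREST)
    n,l,st,ce=cv2.connectedComponentsWithStats(m); i=1+np.argmax(st[1:,4])
    p=cv2.findContours((l==i).astype(np.uint8),cv2.RETR_EXTERNAL,cv2.CHAIN_APPROX_NONE)[0][0].reshape(-1,2)
    W=np.array([onz(c,(u-1.5)/4,(v-1.5)/4,z)[:2] for u,v in p]).astype(np.float32)
    r=cv2.minAreaRect(W); B=cv2.boxPoints(r); L=max((B[1]-B[0],B[2]-B[1]),key=np.linalg.norm)
    print(name,np.round(r[0],1),np.round(r[1],1),'ang',round(np.degrees(np.arctan2(L[1],L[0]))%180,2)); return W,r
E
python3 - <<'E'
from h import *; import pickle
c=pickle.load(open('pics/w1.pkl','rb')); im=np.load('pics/w1.npy')
blue=mask(im,(98,100,40),(125,255,255),(330,80,490,420))
W,r=rect(blue,c,10,'plate')
red=mask(im,(0,150,80),(8,255,255),(350,90,470,200))|mask(im,(172,150,80),(180,255,255),(350,90,470,200))
W2,r2=rect(red,c,68,'roof')
W3,r3=rect(mask(im,(0,0,215),(180,60,255),(355,358,455,386)),c,56,'stop')
a=np.radians(72.2)
for ang in (71.5,72.2,73):
    a=np.radians(ang);ex=np.array([np.cos(a),np.sin(a)]);ey=np.array([-ex[1],ex[0]])
    for nm,w in(('plate',W),('roof',W2),('stop',W3)):
        q=(w-np.array(r[0]))@np.c_[ex,ey]; print(ang,nm,np.round(q.min(0),1),np.round(q.max(0),1))
# plate long-edge fit
a=np.radians(72.2);ex=np.array([np.cos(a),np.sin(a)]);ey=np.array([-ex[1],ex[0]]);q=(W-np.array(r[0]))@np.c_[ex,ey]
for sgn in(1,-1):
    k=q[(abs(q[:,1]-sgn*45)<4)&(abs(q[:,0])<110)]; f=np.polyfit(k[:,0],k[:,1],1); print(sgn,len(k),f, 'ang',72.2+np.degrees(f[0]))
E
```

```text
plate [575.1  86.8] [247.1  90.1] ang 72.08
roof [600.6 165.6] [39.3 45.6] ang 162.25
stop [553.2  19.1] [12.1 54.3] ang 162.24
71.5 plate [-124.   -46.1] [124.   46.1]
71.5 roof [ 63.3 -22.1] [102.8  23.6]
71.5 stop [-77.5 -27.9] [-64.7  26.5]
72.2 plate [-123.5  -45.2] [123.5  45.2]
72.2 roof [ 63.2 -23. ] [102.5  22.6]
72.2 stop [-77.2 -26.9] [-65.1  27.4]
73 plate [-124.   -46.4] [124.   46.7]
73 roof [ 62.9 -24. ] [102.8  21.6]
73 stop [-77.5 -25.9] [-64.7  28.5]
1 735 [-1.85389010e-03  4.43447562e+01] ang 72.09377992156622
-1 765 [-6.13516849e-04 -4.42362687e+01] ang 72.16484807387586
```

>>> carry_out:
  slide:
    - [-3, -8, 0]
    - [-12.5, -34, 0]
    - [-12.5, -34, 0]
    - [-12.5, -34, 0]
    - [-12.5, -34, 0]
    - [-12.5, -34, 0]
    - [-12.5, -34, 0]
    - [-12.5, -34, 0]
    - [-12.5, -34, 0]
    - [-12.5, -34, 0]
    - [-12.5, -34, 0]
  turn:
    - [0, 0, 0.03]
    - [0, 0, 0.14]
    - [0, 0, 0.14]
    - [0, 0, 0.14]
    - [0, 0, 0.14]
    - [0, 0, 0.14]
    - [0, 0, 0.14]
    - [0, 0, 0.14]
    - [0, 0, 0.14]
    - [0, 0, 0.14]
    - [0, 0, 0.14]

```text
t: 2.95
tool_pos: [446.5, -256.6, 192.8]
tool_rot: [0.764, 0.645, 0.0, 0.0]
ft_force: [-0.4, 0.2, 1.0]
width: 0.999
grip_force: 0.0
```

```bash
python3 - <<'E'
from h import *
s=telemetry.sense(); print(s['t'],s['tool_pos'],s['tool_rot'],s['ft_force'])
im,c=shot('wrist','w2'); 
import pickle; pickle.dump(c,open('pics/w2.pkl','wb'))
cv2.imwrite('pics/w2b.png',cv2.resize(im,(800,600),interpolation=cv2.INTER_CUBIC)[:,:,::-1])
E
```

```text
2.95 [ 446.48794723 -256.58621345  192.75948867] [7.64467892e-01 6.44661747e-01 2.72397188e-04 5.32380486e-07] [-0.43778896  0.18407611  0.98363915]
```

View pics/w2b.png

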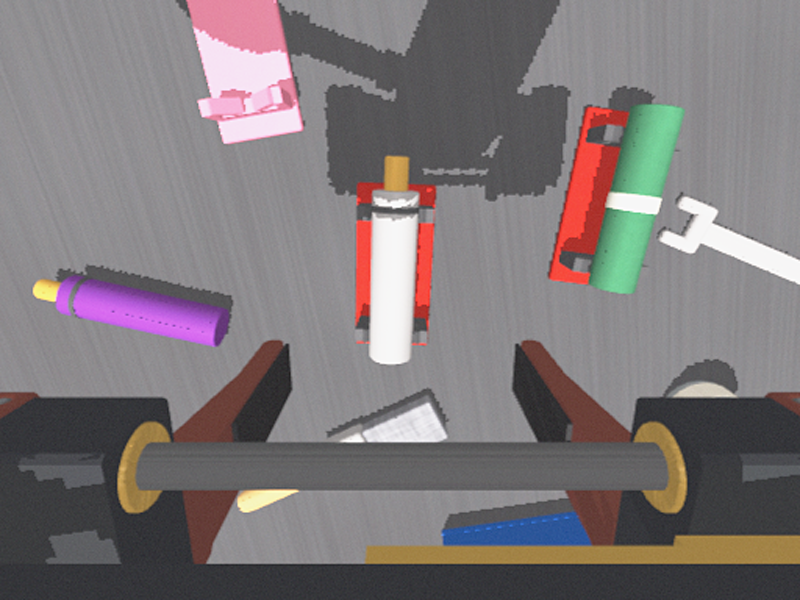

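The canister body is at x 371–417, y 192–362, with the boss tip at about (396,156) and a nearly vertical axis in the picture. The yokes are at y≈212 and 330, and the brush lies clear below.

```bash
python3 - <<'E'
from h import *; import pickle
c=pickle.load(open('pics/w2.pkl','rb')); im=np.load('pics/w2.npy')
w=(350,180,450,375)
W,r=rect(mask(im,(0,0,170),(180,70,255),(350,218,450,375)),c,46,'body')
B,rb=rect(mask(im,(10,90,60),(35,255,255),(370,140,430,200)),c,46,'boss')
a=np.radians(80);ex=np.array([np.cos(a),np.sin(a)]);ey=np.array([-ex[1],ex[0]]);M=np.c_[ex,ey]
q=W@M
xs=np.arange(q[:,0].min()+10,q[:,0].max()-10,3); mid=[]
for x in xs:
    k=q[abs(q[:,0]-x)<2][:,1]; mid.append((k.min()+k.max())/2)
f=np.polyfit(xs,mid,1); ang=80+np.degrees(np.arctan(f[0])); print('axis yaw',ang, 'resid',np.std(mid-np.polyval(f,xs)))
qb=B@M; k=(qb[:,1].min()+qb[:,1].max())/2; print('boss mid vs line',k-np.polyval(f,qb[:,0].mean()))
# ends: recompute at right heights
def pxs(m): v,u=np.nonzero(m); return u,v
u,v=pxs(mask(im,(0,0,170),(180,70,255),(380,300,410,375))); vt=v.max()+.5; um=u[v==v.max()].mean()
tail=onz(c,um,vt,62)[:2]
u,v=pxs(mask(im,(10,90,60),(35,255,255),(370,140,430,200))); vb=v.min()-.5; um=u[v==v.min()].mean()
for z in (46,54): print('tip at z',z,onz(c,um,vb,z)[:2]@M)
print('tail',tail,tail@M)
t=tail@M; 
for nm,x in(('from tail',t[0]+60),('from tip',(onz(c,um,vb,54)[:2]@M)[0]-82)):
    p=np.array([x,np.polyval(f,x)]); print(nm,M@p)
E
```

```text
body [ 438.3 -265.8] [110.  32.] ang 77.77
boss [ 455.  -184.5] [21.7 17.4] ang 80.29
axis yaw 77.66071424994463 resid 0.2522063159484941
boss mid vs line 0.9691730304729731
tip at z 46 [ -91.75898894 -480.66152281]
tip at z 54 [ -91.9723675  -480.75413884]
tail [ 429.44554013 -312.77071601] [-233.44659059 -477.23336228]
from tail [ 440.8792674  -253.86119391]
from tip [ 440.76681502 -254.37525338]
```

>>> carry_out:
  slide:
    - [-0.5, 0.35, -3]
    - [-0.5, 0.35, -7]
    - [-0.5, 0.35, -9]
    - [-0.5, 0.35, -9]
    - [-0.5, 0.35, -9]
    - [-0.5, 0.35, -9]
  turn:
    - [0, 0, -0.042]
    - [0, 0, -0.042]
    - [0, 0, -0.042]
    - [0, 0, -0.042]
    - [0, 0, -0.042]
    - [0, 0, -0.042]

```text
t: 3.6
tool_pos: [441.8, -254.8, 104.8]
tool_rot: [0.778, 0.628, 0.0, 0.002]
ft_force: [-0.2, 0.1, -0.4]
width: 1.003
grip_force: 0.0
```

```bash
python3 - <<'E'
from h import *
s=telemetry.sense(); print(s['t'],s['tool_pos'],s['tool_rot'],s['ft_force'],abs(s['joint_vel']).max())
E
```

```text
3.6 [ 441.82036499 -254.76574596  104.81770279] [7.78283207e-01 6.27911405e-01 4.92490478e-04 1.50799101e-03] [-0.21455707  0.10436994 -0.44460964] 0.0070843077192516415
```

>>> carry_out:
  slide:
    - [-0.1, 0.05, -3]
    - [-0.1, 0.05, -6]
    - [-0.1, 0.05, -7.6]
    - [-0.1, 0.05, -7.6]
    - [-0.1, 0.05, -7.6]
    - [-0.1, 0.05, -7.6]
  turn:
    - [0, 0, 0]
    - [0, 0, 0]
    - [0, 0, 0]
    - [0, 0, 0]
    - [0, 0, 0]
    - [0, 0, 0]

```text
t: 4.2
tool_pos: [440.9, -255.0, 29.1]
tool_rot: [0.779, 0.628, 0.001, 0.002]
ft_force: [-0.5, 0.4, 0.7]
width: 0.997
grip_force: 0.0
```

```bash
python3 - <<'E'
from h import *
for i in range(3):
    s=telemetry.sense(); print(s['t'],s['tool_pos'],s['tool_rot'],s['ft_force']); 
    if i==0: im,c=shot('wrist','w3')
    else: cams.camera('side')
cv2.imwrite('pics/w3b.png',im[:,:,::-1])
E
```

```text
4.2 [ 440.93922434 -254.96630728   29.0587866 ] [7.78548573e-01 6.27581560e-01 5.41518439e-04 1.79188723e-03] [-0.54020261  0.44411268  0.70389613]
4.25 [ 440.82798435 -254.9210848    28.86791011] [7.78568321e-01 6.27557396e-01 5.19240878e-04 1.67741163e-03] [ 0.05772576 -0.71086683 -0.8347721 ]
4.3 [ 440.65939093 -254.83236874   28.56882116] [7.78574395e-01 6.27550391e-01 4.61839300e-04 1.48483850e-03] [0.01458781 0.03119161 0.10403302]
```

View pics/w3b.png

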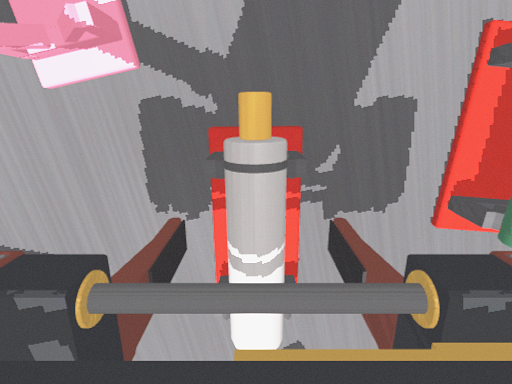

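The canister sits centred between the open fingers, with its axis at x≈257 and boss tip at (255,92). I'll close on it.

>>> carry_out:
  slide:
    - [0, 0, 0]
    - [0, 0, 0]
    - [0, 0, 0]
    - [0, 0, 0]
    - [0, 0, 0]
    - [0, 0, 0]
    - [0, 0, 0]
    - [0, 0, 0]
    - [0, 0, 0]
    - [0, 0, 0]
  turn:
    - [0, 0, 0]
    - [0, 0, 0]
    - [0, 0, 0]
    - [0, 0, 0]
    - [0, 0, 0]
    - [0, 0, 0]
    - [0, 0, 0]
    - [0, 0, 0]
    - [0, 0, 0]
    - [0, 0, 0]
  fingers: -1
  force: 40

```text
t: 5.35
tool_pos: [440.3, -254.3, 26.8]
tool_rot: [0.779, 0.628, 0.0, 0.001]
ft_force: [3.5, -1.2, -0.3]
width: 0.352
grip_force: 40.0
```

```bash
python3 - <<'E'
from h import *
s=telemetry.sense(); print(s['t'],s['tool_pos'],s['tool_rot'],s['ft_force'],s['width']*88,s['grip_force'])
E
```

```text
5.35 [ 440.29618432 -254.34420122   26.82501459] [7.78527532e-01 6.27610020e-01 3.91438233e-04 6.25656490e-04] [ 3.52545595 -1.15341927 -0.3114165 ] 30.944517182381983 39.98827815055847
```

>>> carry_out:
  slide:
    - [0, 0, 1]
    - [0, 0, 3.5]
    - [0, 0, 7]
    - [1, 3, 10]
    - [2.5, 6, 10]
    - [4, 10, 10]
    - [5.5, 14, 10]
    - [7, 18, 10]
    - [9, 22, 10]
    - [10.5, 26, 10]
    - [11.8, 29, 10]
    - [12.3, 30.4, 10]
    - [12.3, 30.4, 10]
    - [12.3, 30.4, 10]
    - [12.3, 30.4, 10]
  turn:
    - [0, 0, 0]
    - [0, 0, 0]
    - [0, 0, 0]
    - [0, 0, -0.01]
    - [0, 0, -0.02]
    - [0, 0, -0.03]
    - [0, 0, -0.05]
    - [0, 0, -0.06]
    - [0, 0, -0.08]
    - [0, 0, -0.09]
    - [0, 0, -0.098]
    - [0, 0, -0.098]
    - [0, 0, -0.098]
    - [0, 0, -0.098]
    - [0, 0, -0.098]

```text
t: 6.85
tool_pos: [562.2, 48.3, 126.6]
tool_rot: [0.809, 0.588, -0.0, 0.0]
ft_force: [-0.1, -1.1, -3.1]
width: 0.357
grip_force: 40.0
```

>>> carry_out:
  slide:
    - [0, 0, 0]
    - [0, 0, 0]
    - [0, 0, -2]
    - [0, 0, -4]
    - [0, 0, -5]
    - [0, 0, -5]
    - [0, 0, -5]
    - [0, 0, -5]
    - [0, 0, -5]
    - [0, 0, -5]
    - [0, 0, -5]
    - [0, 0, -5]
  turn:
    - [-0.1, 0.032, 0]
    - [-0.2, 0.064, 0]
    - [-0.216, 0.07, 0]
    - [-0.216, 0.07, 0]
    - [-0.216, 0.07, 0]
    - [-0.216, 0.07, 0]
    - [-0.216, 0.07, 0]
    - [-0.216, 0.07, 0]
    - [-0.216, 0.07, 0]
    - [-0.216, 0.07, 0]
    - [-0.216, 0.07, 0]
    - [-0.216, 0.07, 0]

```text
t: 8.05
tool_pos: [562.8, 49.9, 76.8]
tool_rot: [0.803, 0.585, -0.092, 0.067]
ft_force: [-0.5, -0.2, -2.7]
width: 0.36
grip_force: 40.0
```

```bash
cat >> h.py <<'E'
from scipy.spatial.transform import Rotation as Ro
F=np.array([575.1,86.8]); EX=np.array([np.cos(np.radians(72.15)),np.sin(np.radians(72.15))]); EY=np.array([-EX[1],EX[0]])
def rep(d=0.3):
    s=telemetry.sense(); R=Ro.from_quat(s['tool_rot']).as_matrix(); G=s['tool_pos']-19*R[:,2]
    ax=R[:,0]; tip=G+(82+d)*ax; tail=G+(d-60)*ax; low=tail+16*R[:,2]
    f=lambda p: np.round([(p[:2]-F)@EX,(p[:2]-F)@EY,p[2]],1)
    ff=s['ft_force']; print('t',round(s['t'],2),'TCP',np.round(s['tool_pos'],1),'tip',f(tip),'O',f(G),'taillow',f(low),'tilt',round(np.degrees(np.arcsin(-ax[2])),2),'yaw',round(np.degrees(np.arctan2(ax[1],ax[0])),2),
     'F along/lat/z',np.round([ff[:2]@EX,ff[:2]@EY,ff[2]],2),'trq',np.round(s['wrist_torque'],2),'w',round(s['width'],3))
E
python3 - <<'E'
from h import *
rep(); im,c=shot('wrist','w4'); im2,c2=shot('side','s4'); rep()
a=im[0:300,100:420]; b=im2[90:240,200:360]
cv2.imwrite('pics/c4.png',np.hstack([cv2.resize(a,(400,375)),cv2.resize(b,(400,375),interpolation=cv2.INTER_CUBIC)])[:,:,::-1])
E
```

```text
t 8.05 TCP [562.8  49.9  76.8] tip [45.5  0.4 76.8] O [-34.6   0.4  95.3] taillow [-96.4   0.4  93.2] tilt 13.0 yaw 72.13 F along/lat/z [-0.37  0.41 -2.72] trq [0.15 0.05 0.02] w 0.36
t 8.15 TCP [562.7  49.9  76.7] tip [45.5  0.4 76.6] O [-34.7   0.5  95.2] taillow [-96.4   0.5  93. ] tilt 13.01 yaw 72.13 F along/lat/z [ 0.52  0.7  -2.85] trq [ 0.09 -0.04 -0.03] w 0.356
```

View pics/c4.png

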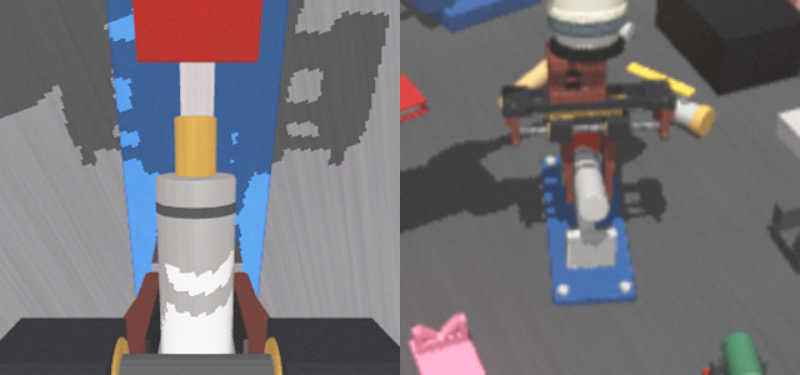

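The left half shows the boss centred under the roof: boss centre x≈195.5, roof centre 197, about 0.5 mm off. The right half shows the canister tail-up over the fixture and clear of the stop. Now I'll lower it and approach the mouth.

>>> carry_out:
  slide:
    - [0.04, -0.01, -1]
    - [0.04, -0.01, -2]
    - [0.04, -0.01, -2.85]
    - [0.04, -0.01, -2.85]
    - [0.04, -0.01, -2.85]
    - [0.2, 0.5, -2.85]
    - [0.42, 1.18, -2.85]
    - [0.42, 1.18, -2.85]
    - [0.42, 1.18, -2.85]
    - [0.42, 1.18, -2.85]
    - [0.42, 1.18, -2.85]
    - [0.42, 1.18, -2.85]
    - [0.42, 1.18, -2.85]
  turn:
    - [0, 0, 0]
    - [0, 0, 0]
    - [0, 0, 0]
    - [0, 0, 0]
    - [0, 0, 0]
    - [0, 0, 0]
    - [0, 0, 0]
    - [0, 0, 0]
    - [0, 0, 0]
    - [0, 0, 0]
    - [0, 0, 0]
    - [0, 0, 0]
    - [0, 0, 0]

```text
t: 9.45
tool_pos: [566.9, 61.5, 48.1]
tool_rot: [0.803, 0.585, -0.092, 0.067]
ft_force: [0.2, -0.1, -3.6]
width: 0.355
grip_force: 40.0
```

```bash
python3 - <<'E'
from h import *
rep()
E
```

```text
t 9.45 TCP [566.9  61.5  48.1] tip [57.9  0.  48.1] O [-22.3   0.1  66.7] taillow [-84.1   0.1  64.5] tilt 13.01 yaw 72.12 F along/lat/z [-0.02 -0.22 -3.61] trq [ 0.19 -0.01 -0.01] w 0.355
```

>>> carry_out:
  slide:
    - [0.03, 0.1, 0]
    - [0.06, 0.19, 0]
    - [0.09, 0.29, 0]
    - [0.12, 0.38, 0]
    - [0.12, 0.38, 0]
    - [0.12, 0.38, 0]
    - [0.12, 0.38, 0]
  turn:
    - [0, 0, 0]
    - [0, 0, 0]
    - [0, 0, 0]
    - [0, 0, 0]
    - [0, 0, 0]
    - [0, 0, 0]
    - [0, 0, 0]

```text
t: 10.15
tool_pos: [568.1, 65.4, 48.1]
tool_rot: [0.803, 0.585, -0.092, 0.067]
ft_force: [0.4, 0.1, -3.5]
width: 0.358
grip_force: 40.0
```

```bash
python3 - <<'E'
from h import *
rep()
E
```

```text
t 10.15 TCP [568.1  65.4  48.1] tip [61.9  0.1 48.1] O [-18.3   0.1  66.6] taillow [-80.    0.1  64.5] tilt 13.01 yaw 72.12 F along/lat/z [ 0.26 -0.38 -3.48] trq [ 0.13 -0.07  0.03] w 0.358
```

>>> carry_out:
  slide:
    - [0.03, 0.1, 0]
    - [0.06, 0.19, 0]
    - [0.06, 0.19, 0]
    - [0.06, 0.19, 0]
    - [0.06, 0.19, 0]
  turn:
    - [0, 0, 0]
    - [0, 0, 0]
    - [0, 0, 0]
    - [0, 0, 0]
    - [0, 0, 0]

```text
t: 10.65
tool_pos: [568.7, 67.3, 48.1]
tool_rot: [0.803, 0.585, -0.092, 0.067]
ft_force: [0.5, -0.6, -2.9]
width: 0.356
grip_force: 40.0
```

```bash
python3 - <<'E'
from h import *
rep()
E
```

```text
t 10.65 TCP [568.7  67.3  48.1] tip [63.9  0.1 48.1] O [-16.2   0.1  66.6] taillow [-78.    0.2  64.5] tilt 13.01 yaw 72.13 F along/lat/z [-0.42 -0.63 -2.88] trq [ 0.15  0.06 -0.03] w 0.356
```

Time is plentiful, so I'll take 1 mm steps.

>>> carry_out:
  slide:
    - [0.03, 0.1, 0]
    - [0.03, 0.1, 0]
    - [0.03, 0.1, 0]
    - [0.03, 0.1, 0]
  turn:
    - [0, 0, 0]
    - [0, 0, 0]
    - [0, 0, 0]
    - [0, 0, 0]

```text
t: 11.05
tool_pos: [569.0, 68.3, 48.2]
tool_rot: [0.803, 0.585, -0.092, 0.067]
ft_force: [-0.6, 0.2, -3.6]
width: 0.353
grip_force: 40.0
```

```bash
python3 -c "
from h import *
rep()"
```

```text
t 11.05 TCP [569.   68.3  48.2] tip [65.   0.1 48.1] O [-15.2   0.1  66.7] taillow [-77.    0.2  64.5] tilt 13.01 yaw 72.13 F along/lat/z [ 0.05  0.64 -3.59] trq [ 0.16  0.   -0.01] w 0.353
```

>>> carry_out:
  slide:
    - [0.03, 0.1, 0]
    - [0.03, 0.1, 0]
    - [0.03, 0.1, 0]
    - [0.03, 0.1, 0]
  turn:
    - [0, 0, 0]
    - [0, 0, 0]
    - [0, 0, 0]
    - [0, 0, 0]

```text
t: 11.45
tool_pos: [569.3, 69.2, 48.1]
tool_rot: [0.803, 0.585, -0.092, 0.067]
ft_force: [-0.0, -1.3, -2.6]
width: 0.356
grip_force: 40.0
```

```bash
python3 -c "
from h import *
rep()"
```

```text
t 11.45 TCP [569.3  69.2  48.1] tip [65.9  0.1 48.1] O [-14.3   0.1  66.6] taillow [-76.    0.2  64.5] tilt 13.02 yaw 72.12 F along/lat/z [-1.27 -0.41 -2.63] trq [-0.05  0.05 -0.  ] w 0.356
```

>>> carry_out:
  slide:
    - [0.03, 0.1, 0]
    - [0.03, 0.1, 0]
    - [0.03, 0.1, 0]
    - [0.03, 0.1, 0]
  turn:
    - [0, 0, 0]
    - [0, 0, 0]
    - [0, 0, 0]
    - [0, 0, 0]

```text
t: 11.85
tool_pos: [569.5, 70.0, 48.1]
tool_rot: [0.803, 0.585, -0.092, 0.067]
ft_force: [-1.5, -2.7, -2.5]
width: 0.355
grip_force: 40.0
```

```bash
python3 -c "
from h import *
rep()"
```

```text
t 11.85 TCP [569.5  70.   48.1] tip [66.8  0.1 48.1] O [-13.4   0.2  66.6] taillow [-75.2   0.2  64.5] tilt 13.04 yaw 72.11 F along/lat/z [-3.06  0.62 -2.48] trq [-0.45  0.16 -0.02] w 0.355
```

>>> carry_out:
  slide:
    - [0.03, 0.1, 0]
    - [0.03, 0.1, 0]
    - [0.03, 0.1, 0]
    - [0.03, 0.1, 0]
  turn:
    - [0, 0, 0]
    - [0, 0, 0]
    - [0, 0, 0]
    - [0, 0, 0]

```text
t: 12.25
tool_pos: [569.9, 71.2, 48.1]
tool_rot: [0.803, 0.585, -0.092, 0.067]
ft_force: [-1.6, -4.4, -1.3]
width: 0.352
grip_force: 40.0
```

```bash
python3 -c "
from h import *
rep()"
```

```text
t 12.25 TCP [569.9  71.2  48.1] tip [68.   0.1 48.1] O [-12.2   0.2  66.7] taillow [-73.9   0.2  64.5] tilt 13.02 yaw 72.12 F along/lat/z [-4.63  0.16 -1.31] trq [-0.51  0.22 -0.08] w 0.352
```

```bash
cat >> h.py <<'E'
def avg(n=8):
    A=[]
    for i in range(n):
        cams.camera('side'); s=telemetry.sense(); f=s['ft_force']; A.append([f[:2]@EX,f[:2]@EY,f[2],*s['wrist_torque']])
    rep(); print('AVG',np.round(np.mean(A,0),2),'sd',np.round(np.std(A,0)[:3],2))
E
python3 -c "
from h import *
avg()"
```

```text
t 12.65 TCP [569.9  71.3  48.1] tip [68.1  0.1 48.1] O [-12.1   0.2  66.6] taillow [-73.9   0.2  64.5] tilt 13.01 yaw 72.12 F along/lat/z [-4.21 -0.55 -4.03] trq [-0.55  0.17 -0.01] w 0.351
AVG [-4.2  -0.17 -2.66 -0.52  0.17 -0.02] sd [0.32 0.37 0.66]
```

>>> carry_out:
  slide:
    - [0.03, 0.1, 0]
    - [0.06, 0.19, 0]
    - [0.09, 0.29, 0]
    - [0.09, 0.29, 0]
    - [0.09, 0.29, 0]
  turn:
    - [0, 0, 0]
    - [0, 0, 0]
    - [0, 0, 0]
    - [0, 0, 0]
    - [0, 0, 0]

```text
t: 13.15
tool_pos: [570.7, 73.9, 48.1]
tool_rot: [0.803, 0.585, -0.092, 0.067]
ft_force: [-1.9, -5.6, -0.5]
width: 0.355
grip_force: 40.0
```

```bash
python3 -c "
from h import *
avg()"
```

```text
t 13.55 TCP [570.7  73.9  48.1] tip [70.8  0.2 48.1] O [-9.4  0.2 66.7] taillow [-71.1   0.3  64.6] tilt 13.06 yaw 72.11 F along/lat/z [-5.77 -0.5  -2.41] trq [-0.78  0.29 -0.  ] w 0.357
AVG [-5.85 -0.24 -2.02 -0.79  0.28  0.01] sd [0.42 0.31 0.37]
```

>>> carry_out:
  slide:
    - [0.03, 0.1, 0]
    - [0.06, 0.19, 0]
    - [0.09, 0.29, 0]
    - [0.09, 0.29, 0]
    - [0.09, 0.29, 0]
  turn:
    - [0, 0, 0]
    - [0, 0, 0]
    - [0, 0, 0]
    - [0, 0, 0]
    - [0, 0, 0]

```text
t: 14.05
tool_pos: [571.5, 76.3, 48.2]
tool_rot: [0.803, 0.585, -0.092, 0.067]
ft_force: [-2.7, -6.2, -1.4]
width: 0.357
grip_force: 40.0
```

```bash
python3 -c "
from h import *
avg()"
```

```text
t 14.45 TCP [571.5  76.3  48.2] tip [73.4  0.2 48. ] O [-6.8  0.2 66.7] taillow [-68.5   0.3  64.6] tilt 13.1 yaw 72.09 F along/lat/z [-7.45  0.2  -2.11] trq [-1.05  0.36 -0.04] w 0.353
AVG [-7.38 -0.11 -1.49 -1.01  0.35 -0.  ] sd [0.45 0.53 0.48]
```

```bash
cat >> h.py <<'E'
def plan(rows,start=None):
    s=telemetry.sense(); R=Ro.from_quat(s['tool_rot']).as_matrix(); t0=np.arcsin(-R[2,0]); p=s['tool_pos']
    for ts,tz,th in rows:
        a=np.radians(th); S=ts-82.3*np.cos(a)-19*np.sin(a); z=tz+82.3*np.sin(a)-19*np.cos(a)
        w=F+S*EX; r=(a-t0)*EY; print((ts,tz,th),'slide',np.round([(w[0]-p[0])/10,(w[1]-p[1])/10,(z-p[2])/10],2),'turn',np.round(r,3))
E
python3 -c "
from h import *
plan([(76.8,48,13),(77.1,48,11.5),(77.3,47.8,10),(77.5,47.6,8),(77.6,47.5,6.5),(77.5,47.4,5),(77.3,47.2,3),(77.1,47.1,1.5),(76.8,47,0)])"
```

```text
(76.8, 48, 13) slide [ 0.13  0.32 -0.02] turn [ 0.002 -0.001]
(77.1, 48, 11.5) slide [ 0.14  0.35 -0.24] turn [ 0.027 -0.009]
(77.3, 47.8, 10) slide [ 0.15  0.38 -0.48] turn [ 0.052 -0.017]
(77.5, 47.6, 8) slide [ 0.16  0.41 -0.79] turn [ 0.085 -0.027]
(77.6, 47.5, 6.5) slide [ 0.17  0.45 -1.02] turn [ 0.11  -0.035]
(77.5, 47.4, 5) slide [ 0.18  0.46 -1.25] turn [ 0.135 -0.043]
(77.3, 47.2, 3) slide [ 0.18  0.49 -1.56] turn [ 0.168 -0.054]
(77.1, 47.1, 1.5) slide [ 0.19  0.51 -1.79] turn [ 0.193 -0.062]
(76.8, 47, 0) slide [ 0.2   0.52 -2.02] turn [ 0.218 -0.07 ]
```

First to the pressed-in depth while still tilted.

>>> carry_out:
  slide:
    - [0.03, 0.1, 0]
    - [0.06, 0.2, 0]
    - [0.1, 0.3, 0]
    - [0.1, 0.33, 0]
    - [0.1, 0.33, 0]
    - [0.1, 0.33, 0]
    - [0.1, 0.33, 0]
  turn:
    - [0, 0, 0]
    - [0, 0, 0]
    - [0, 0, 0]
    - [0, 0, 0]
    - [0, 0, 0]
    - [0, 0, 0]
    - [0, 0, 0]

```text
t: 15.15
tool_pos: [572.3, 79.1, 48.2]
tool_rot: [0.803, 0.584, -0.093, 0.067]
ft_force: [-2.8, -8.8, -2.6]
width: 0.355
grip_force: 40.0
```

```bash
python3 -c "
from h import *
avg(5)
plan([(77.1,48,11.5),(77.3,47.8,10),(77.5,47.6,8)])"
```

```text
t 15.4 TCP [572.3  79.1  48.2] tip [76.3  0.2 47.9] O [-3.9  0.3 66.7] taillow [-65.6   0.4  64.7] tilt 13.16 yaw 72.07 F along/lat/z [-9.23  0.4  -0.57] trq [-1.29  0.43  0.04] w 0.358
AVG [-9.18 -0.13 -1.28 -1.29  0.43  0.01] sd [0.61 0.63 0.51]
(77.1, 48, 11.5) slide [ 0.05  0.07 -0.24] turn [ 0.028 -0.009]
(77.3, 47.8, 10) slide [ 0.06  0.1  -0.48] turn [ 0.053 -0.017]
(77.5, 47.6, 8) slide [ 0.07  0.14 -0.79] turn [ 0.086 -0.028]
```

>>> carry_out:
  slide:
    - [0.04, 0.05, -0.12]
    - [0.05, 0.07, -0.24]
    - [0.05, 0.09, -0.36]
    - [0.06, 0.1, -0.48]
    - [0.06, 0.1, -0.48]
    - [0.06, 0.1, -0.48]
    - [0.06, 0.1, -0.48]
  turn:
    - [0.014, -0.005, 0]
    - [0.028, -0.009, 0]
    - [0.04, -0.013, 0]
    - [0.053, -0.017, 0]
    - [0.053, -0.017, 0]
    - [0.053, -0.017, 0]
    - [0.053, -0.017, 0]

```text
t: 16.1
tool_pos: [572.7, 80.0, 43.2]
tool_rot: [0.806, 0.586, -0.071, 0.051]
ft_force: [-2.8, -8.4, -2.1]
width: 0.359
grip_force: 40.0
```

```bash
python3 -c "
from h import *
avg(5)
plan([(77.5,47.6,8),(77.6,47.5,6.5),(77.5,47.4,5),(77.3,47.2,3)])"
```

```text
t 16.35 TCP [572.7  80.   43.3] tip [77.2  0.  47.7] O [-3.9  0.1 62. ] taillow [-65.5   0.2  56.6] tilt 9.99 yaw 72.08 F along/lat/z [-8.79  1.   -1.75] trq [-1.31  0.59  0.  ] w 0.357
AVG [-9.41  0.74 -1.28 -1.3   0.57  0.02] sd [0.4  0.27 0.46]
(77.5, 47.6, 8) slide [ 0.03  0.05 -0.3 ] turn [ 0.033 -0.011]
(77.6, 47.5, 6.5) slide [ 0.04  0.08 -0.53] turn [ 0.058 -0.019]
(77.5, 47.4, 5) slide [ 0.05  0.09 -0.76] turn [ 0.083 -0.027]
(77.3, 47.2, 3) slide [ 0.06  0.12 -1.07] turn [ 0.116 -0.037]
```

>>> carry_out:
  slide:
    - [0.02, 0.03, -0.15]
    - [0.03, 0.05, -0.3]
    - [0.03, 0.05, -0.3]
    - [0.03, 0.05, -0.3]
    - [0.03, 0.05, -0.3]
  turn:
    - [0.016, -0.005, 0]
    - [0.033, -0.011, 0]
    - [0.033, -0.011, 0]
    - [0.033, -0.011, 0]
    - [0.033, -0.011, 0]

```text
t: 16.85
tool_pos: [572.9, 80.5, 40.2]
tool_rot: [0.807, 0.587, -0.057, 0.041]
ft_force: [-4.4, -8.8, -1.4]
width: 0.352
grip_force: 40.0
```

```bash
python3 -c "
from h import *
avg(4)
plan([(77.6,47.5,6.5),(77.5,47.4,5),(77.3,47.2,3)])"
```

```text
t 17.05 TCP [572.9  80.5  40.2] tip [77.5  0.  47.5] O [-4.   0.1 59. ] taillow [-65.4   0.2  51.4] tilt 8.0 yaw 72.08 F along/lat/z [-9.79  0.74 -0.47] trq [-1.26  0.58  0.01] w 0.356
AVG [-9.46  0.68 -1.45 -1.29  0.59 -0.  ] sd [0.2  0.25 0.64]
(77.6, 47.5, 6.5) slide [ 0.02  0.03 -0.22] turn [ 0.025 -0.008]
(77.5, 47.4, 5) slide [ 0.03  0.04 -0.45] turn [ 0.05  -0.016]
(77.3, 47.2, 3) slide [ 0.03  0.07 -0.76] turn [ 0.083 -0.027]
```

>>> carry_out:
  slide:
    - [0.01, 0.02, -0.12]
    - [0.01, 0.03, -0.23]
    - [0.01, 0.03, -0.23]
    - [0.01, 0.03, -0.23]
    - [0.01, 0.03, -0.23]
  turn:
    - [0.012, -0.004, 0]
    - [0.025, -0.008, 0]
    - [0.025, -0.008, 0]
    - [0.025, -0.008, 0]
    - [0.025, -0.008, 0]

```text
t: 17.55
tool_pos: [573.0, 80.8, 37.8]
tool_rot: [0.807, 0.587, -0.046, 0.033]
ft_force: [-3.6, -8.7, -1.7]
width: 0.352
grip_force: 40.0
```

```bash
python3 -c "
from h import *
avg(4)
plan([(77.5,47.4,5),(77.3,47.2,3),(77.1,47.1,1.5),(76.8,47,0)])"
```

```text
t 17.75 TCP [573.   80.8  37.8] tip [77.6  0.  47.4] O [-4.2  0.1 56.7] taillow [-65.3   0.2  47.6] tilt 6.5 yaw 72.09 F along/lat/z [-8.27  0.49 -1.53] trq [-1.31  0.61  0.04] w 0.354
AVG [-9.12  0.92 -1.15 -1.32  0.59  0.03] sd [0.57 0.6  0.35]
(77.5, 47.4, 5) slide [ 0.02  0.01 -0.22] turn [ 0.025 -0.008]
(77.3, 47.2, 3) slide [ 0.03  0.04 -0.53] turn [ 0.058 -0.019]
(77.1, 47.1, 1.5) slide [ 0.03  0.06 -0.76] turn [ 0.083 -0.027]
(76.8, 47, 0) slide [ 0.04  0.07 -0.98] turn [ 0.108 -0.035]
```

>>> carry_out:
  slide:
    - [0.02, 0.02, -0.22]
    - [0.02, 0.03, -0.38]
    - [0.03, 0.04, -0.53]
    - [0.03, 0.05, -0.65]
    - [0.03, 0.06, -0.76]
    - [0.03, 0.06, -0.76]
    - [0.03, 0.06, -0.76]
    - [0.03, 0.06, -0.76]
  turn:
    - [0.025, -0.008, 0]
    - [0.041, -0.013, 0]
    - [0.058, -0.019, 0]
    - [0.07, -0.023, 0]
    - [0.083, -0.027, 0]
    - [0.083, -0.027, 0]
    - [0.083, -0.027, 0]
    - [0.083, -0.027, 0]

```text
t: 18.55
tool_pos: [573.3, 81.6, 30.2]
tool_rot: [0.808, 0.588, -0.011, 0.007]
ft_force: [-3.9, -7.7, -1.4]
width: 0.356
grip_force: 40.0
```

```bash
python3 -c "
from h import *
avg(4)
plan([(76.8,47,0),(76.8,46.4,0),(76.8,46,0)])"
```

```text
t 18.75 TCP [573.3  81.6  30.2] tip [77.3 -0.  47. ] O [-5.   0.1 49.2] taillow [-65.1   0.1  34.7] tilt 1.48 yaw 72.1 F along/lat/z [-8.35  1.45 -2.04] trq [-1.24  0.64  0.09] w 0.357
AVG [-8.76  1.12 -1.9  -1.24  0.63  0.09] sd [0.46 0.44 0.55]
(76.8, 47, 0) slide [ 0.01 -0.   -0.22] turn [ 0.025 -0.008]
(76.8, 46.4, 0) slide [ 0.01 -0.   -0.28] turn [ 0.025 -0.008]
(76.8, 46, 0) slide [ 0.01 -0.   -0.32] turn [ 0.025 -0.008]
```

>>> carry_out:
  slide:
    - [0.01, 0, -0.12]
    - [0.01, 0, -0.22]
    - [0.01, 0, -0.22]
    - [0.01, 0, -0.22]
    - [0.01, 0, -0.22]
  turn:
    - [0.012, -0.004, 0]
    - [0.025, -0.008, 0]
    - [0.025, -0.008, 0]
    - [0.025, -0.008, 0]
    - [0.025, -0.008, 0]

```text
t: 19.25
tool_pos: [573.4, 81.7, 28.1]
tool_rot: [0.808, 0.589, -0.0, -0.001]
ft_force: [-3.9, -7.6, -0.4]
width: 0.356
grip_force: 40.0
```

```bash
python3 -c "
from h import *
avg(6)"
```

```text
t 19.55 TCP [573.4  81.7  28.1] tip [76.9 -0.  47.1] O [-5.4  0.  47.1] taillow [-65.1   0.1  31. ] tilt -0.03 yaw 72.11 F along/lat/z [-8.65  1.33 -0.71] trq [-1.19  0.74  0.15] w 0.36
AVG [-8.45  1.44 -0.87 -1.21  0.7   0.11] sd [0.34 0.38 0.37]
```

>>> carry_out:
  slide:
    - [0, 0, -0.04]
    - [0, 0, -0.06]
    - [0, 0, -0.06]
    - [0, 0, -0.06]
    - [0, 0, -0.06]
  turn:
    - [0, 0, 0]
    - [0, 0, 0]
    - [0, 0, 0]
    - [0, 0, 0]
    - [0, 0, 0]

```text
t: 20.05
tool_pos: [573.5, 81.7, 27.8]
tool_rot: [0.808, 0.589, 0.0, -0.001]
ft_force: [-4.3, -7.5, 0.4]
width: 0.354
grip_force: 40.0
```

```bash
python3 -c "
from h import *
avg(6)"
```

```text
t 20.35 TCP [573.5  81.8  27.8] tip [77.  -0.1 46.9] O [-5.3 -0.  46.8] taillow [-65.    0.1  30.8] tilt -0.04 yaw 72.11 F along/lat/z [-8.48  2.18  0.34] trq [-1.18  0.84  0.14] w 0.353
AVG [-8.9   2.26  0.6  -1.2   0.82  0.1 ] sd [0.45 0.36 0.34]
```

>>> carry_out:
  slide:
    - [-0.03, 0.01, 0]
    - [-0.06, 0.02, 0]
    - [-0.06, 0.02, 0]
    - [-0.06, 0.02, 0]
    - [-0.06, 0.02, 0]
  turn:
    - [0, 0, 0]
    - [0, 0, 0]
    - [0, 0, 0]
    - [0, 0, 0]
    - [0, 0, 0]

```text
t: 20.85
tool_pos: [573.3, 81.8, 27.8]
tool_rot: [0.809, 0.588, 0.0, -0.0]
ft_force: [-2.9, -7.9, -0.7]
width: 0.359
grip_force: 40.0
```

```bash
python3 -c "
from h import *
avg(6)"
```

```text
t 21.15 TCP [573.3  81.8  27.8] tip [77.   0.1 46.8] O [-5.3  0.2 46.8] taillow [-65.    0.3  30.7] tilt -0.04 yaw 72.1 F along/lat/z [-8.98  0.54 -0.79] trq [-1.19  0.59 -0.02] w 0.35
AVG [-8.64  0.69 -0.82 -1.23  0.56  0.01] sd [0.46 0.26 0.69]
```

>>> carry_out:
  slide:
    - [0, 0, -0.03]
    - [0, 0, -0.05]
    - [0, 0, -0.05]
    - [0, 0, -0.05]
    - [0, 0, -0.05]
  turn:
    - [0, 0, 0]
    - [0, 0, 0]
    - [0, 0, 0]
    - [0, 0, 0]
    - [0, 0, 0]

```text
t: 21.65
tool_pos: [573.3, 81.9, 27.7]
tool_rot: [0.809, 0.588, 0.0, -0.0]
ft_force: [-3.6, -8.5, 0.3]
width: 0.361
grip_force: 40.0
```

```bash
python3 -c "
from h import *
avg(6)"
```

```text
t 21.95 TCP [573.3  81.8  27.7] tip [77.   0.1 46.8] O [-5.3  0.2 46.7] taillow [-65.    0.2  30.6] tilt -0.05 yaw 72.1 F along/lat/z [-9.29  0.61  1.08] trq [-1.26  0.71  0.03] w 0.354
AVG [-9.04  0.87  0.79 -1.24  0.66  0.01] sd [0.29 0.4  0.42]
```

>>> carry_out:
  slide:
    - [-0.03, 0.01, 0]
    - [-0.05, 0.02, 0]
    - [-0.05, 0.02, 0]
    - [-0.05, 0.02, 0]
    - [-0.05, 0.02, 0]
  turn:
    - [0, 0, 0]
    - [0, 0, 0]
    - [0, 0, 0]
    - [0, 0, 0]
    - [0, 0, 0]

```text
t: 22.45
tool_pos: [573.2, 81.9, 27.6]
tool_rot: [0.809, 0.588, 0.001, 0.0]
ft_force: [-1.2, -7.9, -1.7]
width: 0.356
grip_force: 40.0
```

```bash
python3 -c "
from h import *
avg(6)"
```

```text
t 22.75 TCP [573.2  81.9  27.6] tip [77.   0.3 46.7] O [-5.3  0.3 46.6] taillow [-65.    0.4  30.5] tilt -0.06 yaw 72.08 F along/lat/z [-8.13  0.4  -0.24] trq [-1.26  0.38 -0.05] w 0.356
AVG [-8.25 -0.45 -0.28 -1.27  0.38 -0.05] sd [0.43 0.43 0.44]
```

>>> carry_out:
  slide:
    - [0, 0, -0.03]
    - [0, 0, -0.05]
    - [0, 0, -0.05]
    - [0, 0, -0.05]
    - [0, 0, -0.05]
  turn:
    - [0, 0, 0]
    - [0, 0, 0]
    - [0, 0, 0]
    - [0, 0, 0]
    - [0, 0, 0]

```text
t: 23.25
tool_pos: [573.2, 81.9, 27.5]
tool_rot: [0.809, 0.588, 0.001, 0.0]
ft_force: [-2.4, -7.8, 1.9]
width: 0.357
grip_force: 40.0
```

```bash
python3 -c "
from h import *
avg(6)"
```

```text
t 23.55 TCP [573.2  81.9  27.5] tip [77.1  0.2 46.6] O [-5.2  0.3 46.5] taillow [-64.9   0.3  30.5] tilt -0.06 yaw 72.09 F along/lat/z [-9.62 -0.22  1.29] trq [-1.34  0.52 -0.05] w 0.355
AVG [-9.48  0.28  1.73 -1.29  0.53 -0.03] sd [0.37 0.6  0.64]
```

>>> carry_out:
  slide:
    - [-0.01, -0.05, 0]
    - [-0.03, -0.09, 0]
    - [-0.03, -0.09, 0]
    - [-0.03, -0.09, 0]
    - [-0.03, -0.09, 0]
  turn:
    - [0, 0, 0]
    - [0, 0, 0]
    - [0, 0, 0]
    - [0, 0, 0]
    - [0, 0, 0]

```text
t: 24.05
tool_pos: [573.1, 81.3, 27.5]
tool_rot: [0.809, 0.588, 0.001, 0.0]
ft_force: [-3.1, -6.6, 1.4]
width: 0.358
grip_force: 40.0
```

```bash
python3 -c "
from h import *
avg(6)"
```

```text
t 24.35 TCP [573.1  81.4  27.5] tip [76.5  0.2 46.7] O [-5.8  0.3 46.5] taillow [-65.5   0.3  30.4] tilt -0.1 yaw 72.09 F along/lat/z [-7.28  0.39  0.59] trq [-1.16  0.46 -0.09] w 0.356
AVG [-7.62  0.05  1.34 -1.14  0.44 -0.08] sd [0.32 0.43 0.39]
```

>>> carry_out:
  slide:
    - [-0.01, -0.03, 0]
    - [-0.02, -0.05, 0]
    - [-0.02, -0.05, 0]
    - [-0.02, -0.05, 0]
    - [-0.02, -0.05, 0]
  turn:
    - [0, 0, 0]
    - [0, 0, 0]
    - [0, 0, 0]
    - [0, 0, 0]
    - [0, 0, 0]

```text
t: 24.85
tool_pos: [573.0, 81.0, 27.6]
tool_rot: [0.809, 0.588, 0.001, 0.0]
ft_force: [-2.3, -7.3, 1.5]
width: 0.355
grip_force: 40.0
```

```bash
python3 - <<'E'
from h import *
avg(6)
im,c=shot('wrist','w5'); im2,c2=shot('side','s5')
cv2.imwrite('pics/c5.png',np.hstack([cv2.resize(im[0:300,100:420],(400,375)),cv2.resize(im2[120:220,225:332],(400,375),interpolation=cv2.INTER_CUBIC)])[:,:,::-1])
E
```

```text
t 25.15 TCP [572.9  80.9  27.5] tip [76.   0.2 46.7] O [-6.3  0.3 46.5] taillow [-65.9   0.3  30.4] tilt -0.11 yaw 72.1 F along/lat/z [-7.34  0.76  1.66] trq [-1.1   0.37 -0.04] w 0.354
AVG [-7.23  0.16  0.66 -1.07  0.4  -0.05] sd [0.37 0.38 0.74]
```

View pics/c5.png

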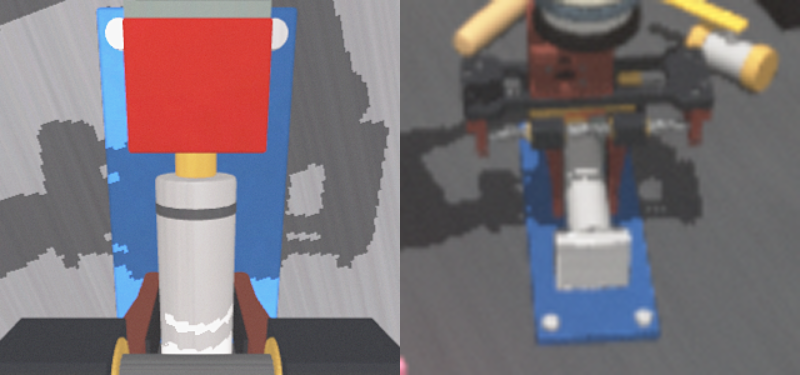

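The left half shows the boss inside the hood, square and centred. The right half shows the tail down behind the stop, lying level. I'll ease back on to the stop.

>>> carry_out:
  slide:
    - [-0.01, -0.03, 0]
    - [-0.02, -0.05, 0]
    - [-0.02, -0.05, 0]
    - [-0.02, -0.05, 0]
    - [-0.02, -0.05, 0]
  turn:
    - [0, 0, 0]
    - [0, 0, 0]
    - [0, 0, 0]
    - [0, 0, 0]
    - [0, 0, 0]

```text
t: 25.75
tool_pos: [572.8, 80.6, 27.5]
tool_rot: [0.809, 0.588, 0.002, -0.0]
ft_force: [-0.9, -6.6, 0.6]
width: 0.357
grip_force: 40.0
```

```bash
python3 -c "
from h import *
avg(6)"
```

```text
t 26.05 TCP [572.8  80.7  27.5] tip [75.7  0.2 46.7] O [-6.6  0.3 46.5] taillow [-66.2   0.3  30.4] tilt -0.14 yaw 72.1 F along/lat/z [-6.71 -0.43  0.29] trq [-0.98  0.31 -0.09] w 0.357
AVG [-6.91 -0.51  0.9  -0.96  0.3  -0.1 ] sd [0.25 0.47 0.41]
```

>>> carry_out:
  slide:
    - [-0.01, -0.03, 0]
    - [-0.02, -0.06, 0]
    - [-0.02, -0.06, 0]
    - [-0.02, -0.06, 0]
    - [-0.02, -0.06, 0]
  turn:
    - [0, 0, 0]
    - [0, 0, 0]
    - [0, 0, 0]
    - [0, 0, 0]
    - [0, 0, 0]

```text
t: 26.55
tool_pos: [572.8, 80.7, 27.5]
tool_rot: [0.808, 0.589, 0.002, -0.0]
ft_force: [-0.3, -5.3, 3.4]
width: 0.36
grip_force: 40.0
```

```bash
python3 -c "
from h import *
avg(6)"
```

```text
t 26.85 TCP [572.8  80.6  27.5] tip [75.7  0.3 46.8] O [-6.6  0.3 46.5] taillow [-66.3   0.3  30.3] tilt -0.21 yaw 72.12 F along/lat/z [-4.41 -1.46  3.16] trq [-0.73  0.05 -0.1 ] w 0.36
AVG [-4.96 -1.92  3.25 -0.73  0.03 -0.1 ] sd [0.41 0.35 0.39]
```

The position has stopped changing while the force drops, so the stop is carrying the tail. I'll release and retreat straight up.

>>> carry_out:
  slide:
    - [0, 0, 0]
    - [0, 0, 0]
    - [0, 0, 0]
    - [0, 0, 0]
    - [0, 0, 0]
    - [0, 0, 0]
    - [0, 0, 0]
    - [0, 0, 0]
  turn:
    - [0, 0, 0]
    - [0, 0, 0]
    - [0, 0, 0]
    - [0, 0, 0]
    - [0, 0, 0]
    - [0, 0, 0]
    - [0, 0, 0]
    - [0, 0, 0]
  fingers: 0.6

```text
t: 27.65
tool_pos: [572.1, 80.7, 26.6]
tool_rot: [0.808, 0.589, 0.001, -0.001]
ft_force: [-0.4, 1.0, -0.0]
width: 0.801
grip_force: 0.0
```

```bash
python3 -c "
from h import *
rep()"
```

```text
t 27.65 TCP [572.1  80.7  26.6] tip [75.5  1.  45.9] O [-6.8  1.  45.6] taillow [-66.4   1.   29.4] tilt -0.19 yaw 72.12 F along/lat/z [ 0.82  0.68 -0.02] trq [-0.1   0.05 -0.01] w 0.801
```

>>> carry_out:
  slide:
    - [0, 0, 1]
    - [0, 0, 3]
    - [0, 0, 6]
    - [0, 0, 9]
    - [0, 0, 12]
    - [0, 0, 15]
    - [0, 0, 16]
    - [0, 0, 16]
    - [0, 0, 16]
    - [0, 0, 16]
  turn:
    - [0, 0, 0]
    - [0, 0, 0]
    - [0, 0, 0]
    - [0, 0, 0]
    - [0, 0, 0]
    - [0, 0, 0]
    - [0, 0, 0]
    - [0, 0, 0]
    - [0, 0, 0]
    - [0, 0, 0]

```text
t: 28.65
tool_pos: [571.3, 80.6, 184.3]
tool_rot: [0.808, 0.589, -0.0, -0.002]
ft_force: [0.5, -1.1, 0.9]
width: 0.802
grip_force: 0.0
```

```bash
python3 - <<'E'
from h import *
rep()
im,c=shot('wrist','w6'); im2,c2=shot('side','s6')
W,r=rect(mask(im,(98,100,40),(125,255,255),(330,60,490,420)),c,10,'plate')
cv2.imwrite('pics/c6.png',np.hstack([cv2.resize(im[20:280,150:370],(400,473),interpolation=cv2.INTER_CUBIC),cv2.resize(im2[120:220,230:315],(400,473),interpolation=cv2.INTER_CUBIC)])[:,:,::-1])
E
```

```text
t 28.65 TCP [571.3  80.6 184.3] tip [ 75.2   1.6 203.4] O [ -7.1   1.6 203.3] taillow [-66.7   1.7 187.2] tilt -0.1 yaw 72.12 F along/lat/z [-0.89 -0.84  0.91] trq [-0.1   0.06 -0.01] w 0.802
plate [575.   86.1] [247.9  90. ] ang 72.08
```

View pics/c6.png

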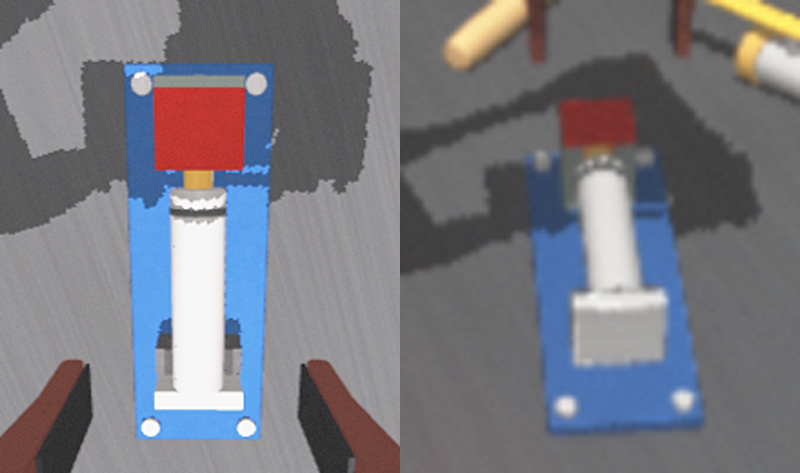

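Both views show the canister lying straight along the fixture. The boss is in the hood, the tail bears on the stop's inner face, and the gripper is clear.

```bash
python3 -c "
from h import *
print(env.sign_off())"
```

```text
the job is handed in; nothing more can be done
None
```

The canister is loaded and handed in: the boss is in the hood against the compressed spring, the tail is behind the end stop in the V, and the gripper has let go and is clear. It took about 29 s of the 67 s, and measured contact forces stayed under about 10 N. I checked seating by force readings and camera views only.

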